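# Unlock the stamp stand and show the stamp's sole to the inspection camera

## Robot

A 6-joint arm with a two-finger parallel gripper is mounted at the origin on a cart in front of the work surface, level with it; the furniture and walls round the work are solid. World frame = base frame: x ahead of the robot, y to its left, z up, the work surface at z = 0. Lengths are in mm, angles in rad, forces in N, time in s.
With the tool pointing down it reaches from about 350 to 775 mm from the base axis. Payload 5.5 kg.
Tool frame: the origin (TCP) lies between the finger pads; the fingertips stand 22 mm ahead of it and the grasp point (between the pads) lies 3 mm ahead of it (tip_reach is the z of the fingertips in the tool frame, in mm); z points along the fingers, y is the line along which they close (so a half turn about z gives the same grasp; the last joint's range is limited). The gripper opens to 85 mm and grips with 20 to 120 N. Pads are 22 mm wide; open, the fingers measure 114 mm over their backs; the gripper's body (76 mm by 85 mm) begins 54 mm behind the grasp point. The pads swing forward as they close: fully open they stand 13 mm farther back than shut.
Start: joints at [-1.273, 0.313, 0.046, 1.304, 0, 1.431], TCP at [243.771, -520.812, 253.323] pointing down, gripper open.
Joint ranges: [-2.76, 2.76], [-0.86, 1.69], [-1.03, 1.26], [-2.2, 2.34], [-1.47, 1.5], [-3.14, 3.14]. Speed limits (rad/s): [2.57, 2.57, 3.14, 3.14, 3.14, 3.14].

## Interface

Orientations are given as a unit quaternion [x, y, z, w].
In Python, from station import * gives the robot as it stands.
- The arm moves only by the tool carry_out, never from a script. Its argument "rows" is a list of rows, each a list of 6 numbers: the shift along the tool's x, y, z as a fraction of full scale, then the turn, a rotation vector about the tool's x, y, z as a fraction of full scale. In form: [[tx, ty, tz, wx, wy, wz], ...]. A call has 1 to 12 rows; each row is the pose to reach, as a shift and turn from the pose commanded when the call began, along the tool's axes at that moment; what a row does not reach only later rows make up. Full scale, the value 1, is 600 mm for a shift and 90 degrees for a turn. A row lasts 1/8 s, in which the tool goes at most 62.5 mm and 10.7 degrees, less where a joint would pass 70% of its speed; a pose out of reach is approached as far as the arm can. A call with a number of a shift or a turn outside -1 to 1 is refused whole. A call with a gripper value outside its range is refused whole. "fingers" is the closure, from -1 (fully open) to 1 (shut), set as the call begins (left out, the last holds). The fingers move at their own pace and stop on an object; "newtons" is the grip in N (left out, the last holds). Time passes only in rows, so rows that repeat a pose let the fingers close. It gives the time, the measured TCP pose, the force, the opening and the grip force at its end, in the units of the state.
- get_state(): the state, without advancing time (a new reading comes with each control period).
- camera(name): name is "scene" or "top"; returns (picture, depth): 400x640x3 uint8, red, green, blue; 400x640 float32, mm along the optical axis (not along the pixel's ray), 0 where there is no reading.
- calibration(name): a dict with "fx", "fy", "cx", "cy" (pixels), "rvec" (rotation vector, rad) and "tvec" (3), from world to camera coordinates, as OpenCV has them. Camera axes: x right, y down, z forward; pixel columns grow to the right and rows downward; lengths in mm; the calibration is good to about 2 mm. A picture is of the moment at which its call begins. calibration takes no time and is no camera call.
- close_job(): hands the job in; it is judged then, once.
The state is a dict: "clock": time; "joints": joint angles; "dq": joint speeds; "joint_efforts": joint torques, N m; "position": TCP position; "tcp_rot": TCP orientation; "force": force on the tool from outside, world axes, zero at the start; "torque": the same for the moment, N m; "finger_gap": finger opening in mm; "grip_force": force on a finger pad.
Only numpy, scipy, OpenCV 4.12 (cv2) and the standard library are available. Lean on these libraries where they do the work, as an engineer would, in place of code of your own. Each camera call takes 0.05 s, during which the arm holds its last target. There are 200 camera calls.

## Task

Free the two stamps in the locking stand by pressing the knob between them down, turning it clockwise as far as it goes while keeping it down (never forcing it), and then letting it spring back up. Then take out the stamp with the thick round-topped handle (not the slim stick-handled one) and hold it up before the desk inspection camera: the rubber sole squarely facing the lens, centred on the lens, about 10 cm in front of it, with the long side of the sole level. Finish while holding it there still in the gripper, for the picture; leave the stick-handled stamp in its seat and everything else where it is.

Things in the scene. Friction and masses are not known exactly. Their poses are not given: they have to be found in the camera images.
- stand: locking stamp stand, dark steel plate 90 x 240 x 12 mm with rounded edges, fixed to the worktop. Origin: centre of its underside; x across, y along its length, z up. Two seats for stamps at y = +85 mm and y = -85 mm, each a shallow frame: floor 12 mm, rim top 18.5 mm above the worktop; each holds a stamp's foot with about 3 mm clearance, the foot's long side along y. The knob is at x = y = 0. Which stamp is in which seat varies.
- release_press (a joint): knob pressed down, m: 0 = up, 0.008 = fully down. Spring: about 2.5 N to start, 7 N fully down. It must be kept down at least 6 mm while the knob is turned, as a catch blocks turning when it is up; when let go after the full turn it springs up to 0 by itself.
- release_turn (a joint): angle of the knob, rad, clockwise seen from above: 0 = locked, 1.2 = end stop (unlocked; the catch lets it spring up past about 0.97). It turns easily and stays where it is left. The knob carries a flat aluminium bar, 16 x 134 x 4 mm, underside 44 mm above the worktop, whose two ends lie over the feet of both stamps while locked.
- release_grip (a point): point on the knob's axis at which to grip it, 71 mm above the worktop with the knob up. The knob is an upright black plate 12 mm thick, 44 mm long, from 54 to 81 mm above the worktop. This frame turns with the knob: x is across the plate (grip the 12 mm along x), y along the plate, z up.
- stamp_center (a point): centre of the stamp to present, 39 mm above its sole. Stamp: wooden foot 22 (x) x 52 (y) x 20 (z) mm with a rubber sole beneath, and a black handle that ends in a round knob 30 mm in diameter, about 60 mm above the sole; 78 mm tall overall, about 90 g; z points from the sole up the handle, y along the foot's long side.
- stamp_sole (a point): centre of that stamp's rubber sole; same axes as stamp_center (z up the handle, y along the sole's long side).
- stamp: the same stamp, its pose given at the centre of its sole, same axes.
- stick_stamp_center (a point): centre of the other stamp, 36 mm above its sole: same foot, 22 x 52 x 20 mm, but a slim straight stick handle 20 mm in diameter, 72 mm tall overall. It stays in its seat.
- camera_head: head of the desk inspection camera, fixed: grey box with a black lens barrel, on a round foot 96 mm across. Origin: centre of the lens's front glass, about 95 mm above the worktop. z: line of sight, out of the lens, towards the robot and up, 50 degrees above level; y: level; x completes it. The stamp is shown with its sole's centre on this z axis at 0.10 m, the stamp's own z along this z (the sole looks into the lens) and its y along this y, either way round.
- weight_big: brass check weight, 30 mm across, 40 mm tall, a bystander; origin at its foot
- weight_small: brass check weight, 24 mm across, 32 mm tall, a bystander; origin at its foot
- stapler: black stapler 34 x 146 x 47 mm, a bystander; origin under its centre
- pen: black pen 145 mm long, a bystander; origin under its centre
- scissors: scissors, 199 mm long, a bystander; origin under their centre
Mind the look-alikes: they are no part of the job. Leave any blue, green or turquoise look-alike of the stamp alone.

How it is judged (in metres and radians):
On the way, in this order (a step that is already met when the one before it is completed fails the run):
1. the knob is pressed down and turned clockwise (value of joint release_press above 0.004 m and value of joint release_turn above 0.4 rad), for 0.05 s.
2. the knob is fully turned and has sprung back up, the stamp still in its seat (value of joint release_press below 0.002 m and value of joint release_turn above 1 rad and height (world z) of stamp_sole below 0.02 m), for 0.1 s.
3. the round-topped stamp is lifted out in the gripper (height (world z) of stamp_sole above 0.06 m and contact force between stamp and the fingers above 1 N), for 0.1 s.
At the end, for the whole second after the job is handed in: Fingers alone hold the round-topped stamp still, sole facing the lens: its centre within 18 mm of the lens axis each way, 75 to 125 mm from the lens, square and level within 0.2 rad; knob turned past 1.0 rad and up again; stick stamp moved less than 15 mm (x of stamp_sole in the frame of camera_head between -0.018 and 0.018 m and y of stamp_sole in the frame of camera_head between -0.018 and 0.018 m and z of stamp_sole in the frame of camera_head between 0.075 and 0.125 m and z of stamp_center in the frame of camera_head above 0.105 m and angle between the z axis of stamp and the z axis of camera_head, either way round below 0.2 rad and angle between the y axis of stamp and the y axis of camera_head, either way round below 0.2 rad and contact force between stamp and the fingers above 1 N and contact force between stamp and camera_head below 0.1 N and height (world z) of stamp_sole above 0.12 m and linear speed of stamp below 0.02 m/s and value of joint release_turn above 1 rad and value of joint release_press below 0.002 m and distance of stick_stamp_center from where it was at the start of the episode below 0.015 m); the arm keeps its last pose, push and grip.
It fails at once if the stick-handled stamp is taken out of its seat (distance of stick_stamp_center from where it was at the start of the episode above 0.03 m).
It fails at once if a bystander is moved more than 30 mm (distance of any of weight_big, weight_small, stapler, pen, scissors from where it was at the start of the episode above 0.03 m).
It fails at once if the knob is forced past its catch without being pressed down (value of joint release_turn between 0.45 and 0.8 rad and value of joint release_press below 0.003 m).
It also fails if it takes over 48 s, if anything falls off the work surface, if the arm or the gripper's body presses on something with over 40 N, if the wrist force passes 120 N, or if a joint passes its speed limit or range.

## Working session

There is one attempt and no reset: what is moved stays moved. The work goes in short steps, Python scripts to look and compute and a tool call to move; the robot and the scene stay as the last step left them, time stands still between calls to the robot, and variables do not carry over. Pictures are saved under pics/ and viewed, at most 10 in all, crops included, and the job is handed in when it is done.

Besides the shell and the picture viewer there is one more tool, called after "Call:" as name(argument=value, ...), one argument or row to a line, values as JSON. carry_out: Moves the arm, as the interface text tells. Shift numbers are shares of 600 mm and turn numbers shares of 90 degrees, none past 1 either way. Its arguments: {"type":"object","properties":{"rows":{"type":"array"},"fingers":{"type":"number"},"newtons":{"type":"number"}},"required":["rows"]}

```bash
mkdir -p pics; cat > h.py <<'E'
from station import *
import numpy as np, cv2
from scipy.spatial.transform import Rotation as R
def cal(n):
    c=calibration(n); K=np.array([[c['fx'],0,c['cx']],[0,c['fy'],c['cy']],[0,0,1.]])
    Rm=cv2.Rodrigues(np.array(c['rvec'],float))[0]; return K,Rm,np.array(c['tvec'],float).ravel()
def cloud(n,d):
    K,Rm,t=cal(n); v,u=np.mgrid[:d.shape[0],:d.shape[1]]
    p=np.stack([(u-K[0,2])/K[0,0]*d,(v-K[1,2])/K[1,1]*d,d],-1)
    return (p-t)@Rm
def ray(n,u,v,z):
    K,Rm,t=cal(n); d=Rm.T@np.linalg.solve(K,[u,v,1.]); o=-Rm.T@t
    return o+d*(z-o[2])/d[2]
E
python3 - <<'E'
from h import *
print(get_state())
for n in("scene","top"):
    p,d=camera(n); np.savez(f'{n}.npz',p=p,d=d); cv2.imwrite(f'pics/{n}.png',p[:,:,::-1])
    K,Rm,t=cal(n); print(n,-Rm.T@t,Rm[2],K[0,0],(d>0).mean())
E
```

```text
{'clock': 0.0, 'joints': array([-1.27260405e+00,  3.13995192e-01,  4.49771148e-02,  1.30359428e+00,
        2.59214847e-05,  1.43119038e+00]), 'dq': array([-1.74844194e-05, -4.62047022e-04, -1.44107724e-03,  1.26828329e-03,
       -7.13535558e-04, -1.39396015e-03]), 'joint_efforts': array([-2.94124229e-04, -4.80620813e+01,  2.98535693e+01,  1.92209333e-02,
       -1.30292797e-04, -2.12434333e-05]), 'position': array([ 243.62483818, -520.3200576 ,  252.41103358]), 'tcp_rot': array([ 9.76136705e-01,  2.17155035e-01, -5.90039838e-05, -9.06189088e-04]), 'force': array([ 0.54342969, -0.02782393,  0.77336316]), 'torque': array([-0.02245679, -0.0185099 , -0.00639095]), 'grip_force': 0.0, 'finger_gap': 85.28876385920864}
scene [-494.691874    739.97178404  867.30640256] [ 0.71612638 -0.41808193 -0.55890117] 449.1915158443657 0.899984375
top [ 408.92948933  127.53784715 1172.16617311] [ 0.09950523  0.01602329 -0.99490802] 383.6230290735002 0.995765625
```

View pics/scene.png

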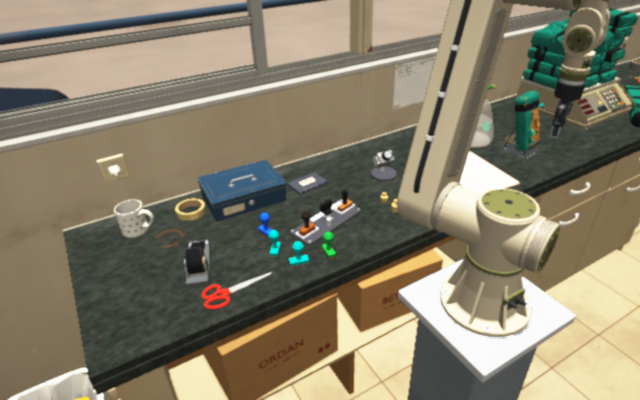

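View pics/top.png

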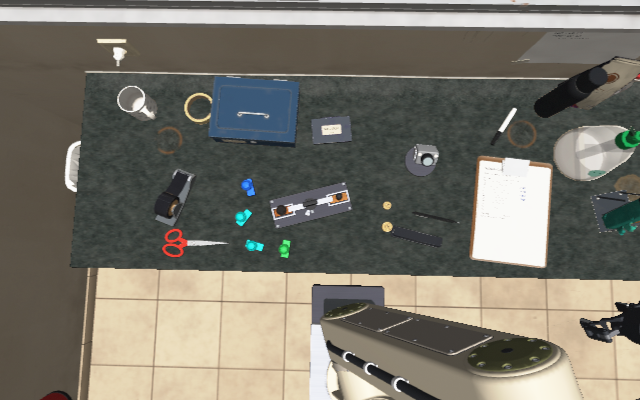

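The scene view shows the stand at about (326,222) and the inspection camera at (384,165). In the top view the stand is at (311,205), the camera at (423,157), the weights at (387,205) and (387,227), and the coloured look-alikes at about (245,190) to (285,248). I'll zoom in on both.

```bash
python3 - <<'E'
from h import *
a=np.load('scene.npz');b=np.load('top.npz')
A=cv2.resize(a['p'][140:260,280:420],None,fx=5.7,fy=5,interpolation=3)[:300*2,:800]
A=cv2.resize(a['p'][140:250,280:420],(760,597),interpolation=3)
B=cv2.resize(b['p'][130:240,260:450],(800,463),interpolation=3)
cv2.imwrite('pics/A.png',A[:,:,::-1]);cv2.imwrite('pics/B.png',B[:,:,::-1])
for n,q in(("scene",a),("top",b)):
    P=cloud(n,q['d'])
    m=(P[...,0]>250)&(P[...,0]<750)&(abs(P[...,1]-50)<400)&(P[...,2]<300)
    print(n,np.median(P[m],0))
P=cloud('top',b['d'])
for v in range(185,224,4): print(v,[tuple(P[v,u].round().astype(int)) for u in range(268,356,12)])
print()
for v in range(142,178,4): print(v,[tuple(P[v,u].round().astype(int)) for u in range(404,442,5)])
E
```

```text
scene [438.83053862 156.52145299 -29.85622519]
top [522.02781355  53.0109077    1.23925404]
185 [(np.int64(565), np.int64(299), np.int64(1)), (np.int64(565), np.int64(262), np.int64(1)), (np.int64(566), np.int64(225), np.int64(2)), (np.int64(567), np.int64(188), np.int64(-3)), (np.int64(568), np.int64(151), np.int64(-1)), (np.int64(568), np.int64(114), np.int64(4)), (np.int64(568), np.int64(77), np.int64(10)), (np.int64(570), np.int64(40), np.int64(1))]
189 [(np.int64(552), np.int64(298), np.int64(0)), (np.int64(552), np.int64(261), np.int64(5)), (np.int64(554), np.int64(224), np.int64(-1)), (np.int64(554), np.int64(187), np.int64(1)), (np.int64(553), np.int64(150), np.int64(16)), (np.int64(555), np.int64(114), np.int64(11)), (np.int64(555), np.int64(77), np.int64(13)), (np.int64(557), np.int64(40), np.int64(3))]
193 [(np.int64(540), np.int64(298), np.int64(2)), (np.int64(540), np.int64(261), np.int64(2)), (np.int64(542), np.int64(224), np.int64(-1)), (np.int64(541), np.int64(186), np.int64(11)), (np.int64(542), np.int64(150), np.int64(9)), (np.int64(542), np.int64(113), np.int64(13)
[... 5374 characters left out ...]
.int64(619), np.int64(-133), np.int64(7)), (np.int64(618), np.int64(-147), np.int64(13)), (np.int64(618), np.int64(-162), np.int64(15)), (np.int64(619), np.int64(-178), np.int64(12)), (np.int64(619), np.int64(-193), np.int64(14)), (np.int64(621), np.int64(-212), np.int64(1)), (np.int64(622), np.int64(-228), np.int64(-3))]
174 [(np.int64(608), np.int64(-120), np.int64(-2)), (np.int64(607), np.int64(-135), np.int64(1)), (np.int64(607), np.int64(-149), np.int64(8)), (np.int64(607), np.int64(-164), np.int64(9)), (np.int64(606), np.int64(-178), np.int64(12)), (np.int64(609), np.int64(-196), np.int64(0)), (np.int64(609), np.int64(-212), np.int64(-2)), (np.int64(610), np.int64(-227), np.int64(-1))]
```

View pics/A.png

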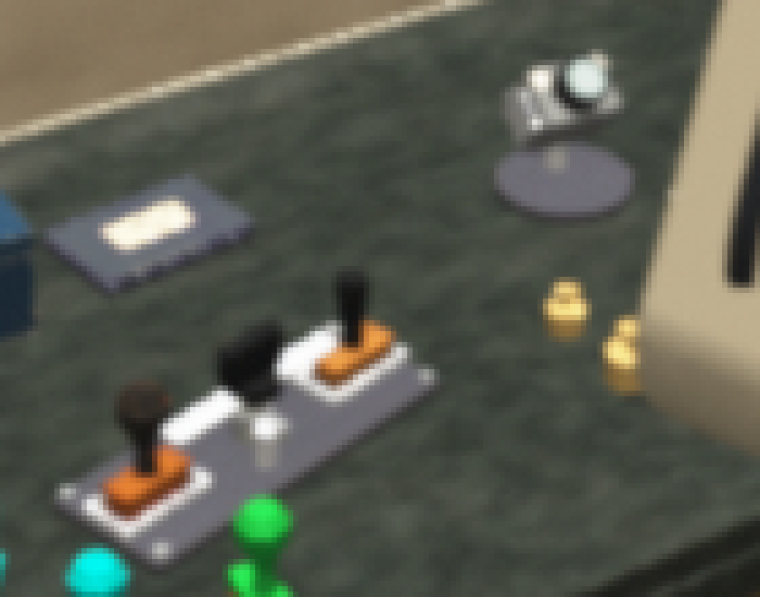

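View pics/B.png

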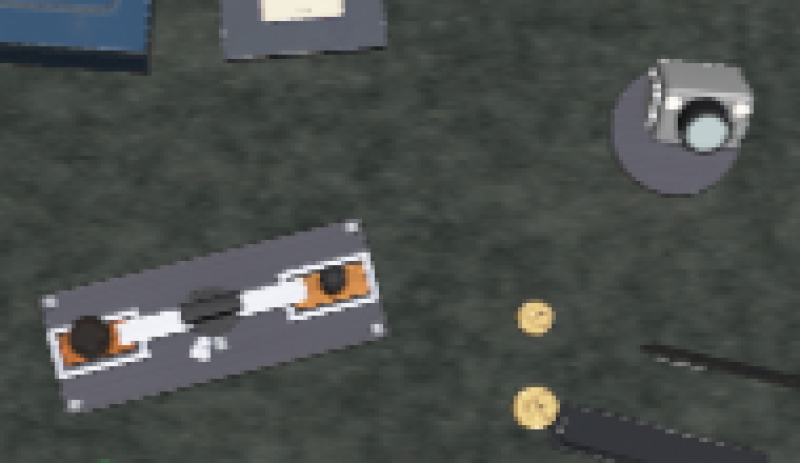

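The round-topped stamp is in the +y seat (left in the top view, crop (90,337)) and the stick stamp is on the right (crop (333,280)). The knob is at crop (211,308), and the lens glass is at crop (706,131) in the top view and (586,77) in the scene view. Next I'll triangulate these points.

```bash
cat >> h.py <<'E'
def tri(us,ut):
    M=[]
    for n,(u,v) in(("scene",us),("top",ut)):
        K,Rm,t=cal(n); o=-Rm.T@t; d=Rm.T@np.linalg.solve(K,[u,v,1.]); d/=np.linalg.norm(d)
        M.append((o,d))
    A=sum(np.eye(3)-np.outer(d,d) for o,d in M); b=sum((np.eye(3)-np.outer(d,d))@o for o,d in M)
    x=np.linalg.solve(A,b); return x.round(1), round(np.linalg.norm(np.cross(x-M[0][0],M[0][1])),1)
sA=lambda u,v:(280+(u+.5)*140/760-.5,140+(v+.5)*110/597-.5)
sB=lambda u,v:(260+(u+.5)*190/800-.5,130+(v+.5)*110/463-.5)
E
python3 - <<'E'
from h import *
a=np.load('scene.npz');b=np.load('top.npz')
print('screws top z12', [ray('top',*sB(*q),13).round(1) for q in((49,301),(352,227),(75,405),(377,329))])
for n,qa,qb in(('screwL',(68,492),(49,301)),('screwR',(427,376),(377,329)),('screwF',(161,549),(75,405)),('ball',(143,405),(91,337)),('sticktop',(351,280),(333,279)),('lens',(586,77),(706,132)),('knobtop',(250,340),(212,303))): print(n,tri(sA(*qa),sB(*qb)))
def comp(n,q,roi,f,z0=None):
    x0,y0,x1,y1=roi; p=q['p'][y0:y1,x0:x1].astype(int); m=f(p).astype(np.uint8)
    k,l,s,c=cv2.connectedComponentsWithStats(m); 
    return [(s[i,4],(c[i]+[x0,y0]).round(2)) for i in range(1,k) if s[i,4]>5]
dark=lambda p:p.max(2)<70
print('lens s',comp('s',a,(375,145,400,165),lambda p:(p.min(2)>110)&(p[...,2]>p[...,0]+5)))
print('lens t',comp('t',b,(412,140,442,170),lambda p:(p.min(2)>110)&(p[...,2]>p[...,0]+5)))
print('ball t',comp('t',b,(270,200,292,220),dark))
print('knob t',comp('t',b,(300,195,322,213),dark), ray('top',*sB(211,305),81))
P=cloud('top',b['d']); 
# orange feet -> axis of stamps
for nm,roi in(('round',(268,200,300,222)),('stick',(325,185,352,208))):
    x0,y0,x1,y1=roi;p=b['p'][y0:y1,x0:x1].astype(int);m=(p[...,0]>p[...,2]+60)
    v,u=np.nonzero(m);pts=np.array([ray('top',uu+x0,vv+y0,35) for uu,vv in zip(u,v)],np.float32)
    print(nm,len(pts),cv2.minAreaRect(pts[:,:2]))
# camera box planes
for n,q,roi in(('scene',a,(372,148,400,168)),('top',b,(412,142,442,168))):
    P=cloud(n,q['d']);x0,y0,x1,y1=roi;C=P[y0:y1,x0:x1].reshape(-1,3)
    C=C[C[:,2]>45]; np.savetxt(f'cam_{n}.txt',C,'%.1f'); print(n,len(C),C.min(0),C.max(0))
E
```

```text
screws top z12 [array([513.8, 285.3,  13. ]), array([572. ,  67.6,  13. ]), array([439.3, 264.1,  13. ]), array([498.4,  48.5,  13. ])]
screwL (array([513.9, 285.5,  11.6]), np.float64(0.0))
screwR (array([498.7,  48.6,  11.2]), np.float64(0.2))
screwF (array([439.7, 265. ,  11.9]), np.float64(0.8))
ball (array([484.6, 248.1,  76. ]), np.float64(1.0))
sticktop (array([527.5,  84.1,  77.4]), np.float64(0.9))
lens (array([ 630.2, -165.8,   93.8]), np.float64(0.1))
knobtop (array([509.2, 165.6,  75. ]), np.float64(0.2))
lens s []
lens t [(np.int32(66), array([427.32, 161.2 ]))]
ball t [(np.int32(74), array([280.96, 209.69])), (np.int32(14), array([270.43, 213.07]))]
knob t [(np.int32(21), array([310.19, 200.62])), (np.int32(18), array([310.17, 204.78]))] [507.15700014 165.88021579  81.        ]Traceback (most recent call last):
  File "<stdin>", line 19, in <module>
cv2.error: OpenCV(4.12.0) /io/opencv/modules/imgproc/src/convhull.cpp:143: error: (-215:Assertion failed) total >= 0 && (depth == CV_32F || depth == CV_32S) in function 'convexHull'
```

```bash
python3 - <<'E'
from h import *
a=np.load('scene.npz');b=np.load('top.npz')
A=cv2.resize(a['p'][145:182,368:404],(390,400),interpolation=0)
B=cv2.resize(b['p'][140:178,402:442],(400,400),interpolation=0)
cv2.imwrite('pics/C.png',np.hstack([A,B])[:,:,::-1])
E
```

```text
(no output)
```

View pics/C.png

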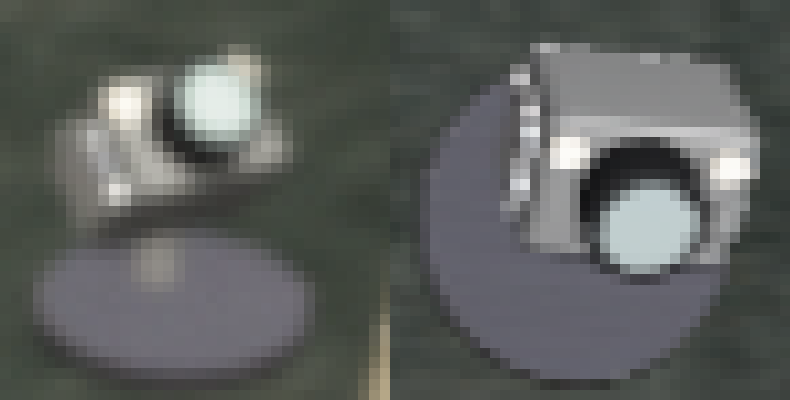

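The left panel shows the lens at (214,103) with one light at (126,103). The right panel shows the two lights on the front face at (569,153) and (735,168), either side of the lens at (648,230). The line between the lights gives the level axis.

```bash
python3 - <<'E'
from h import *
f=lambda u,v:(402+u/10-.5,140+v*.095-.5); g=lambda u,v:(368+u*36/390-.5,145+v*37/400-.5)
l1=tri(g(126,103),f(179,153)); print('light L',l1); print('light R',tri(g(245,62),f(345,168)))
z=l1[0][2]
a=ray('top',*f(179,153),z);b=ray('top',*f(345,168),z); d=a-b; print(d, np.degrees(np.arctan2(d[0],d[1])))
L=tri(g(216,103),f(258,230));print('lens',L)
a=ray('top',*f(150,47),L[0][2]-20);b=ray('top',*f(330,60),L[0][2]-20);d=a-b;print('edge',np.degrees(np.arctan2(d[0],d[1])))
print('foot centre', ray('top',*f(185,232),12))
s=get_state();T=R.from_quat(s['tcp_rot']).as_matrix();print(T.round(3))
E
```

```text
light L (array([ 650.9, -144.3,   89.8]), np.float64(0.4))
light R (array([ 646.7, -190.4,   93.7]), np.float64(0.3))
[ 3.25351739 47.20118542  0.        ] 3.9430879944348924
lens (array([ 629.5, -165.6,   93.2]), np.float64(0.6))
edge 2.969695909934563
foot centre [ 644.72362646 -165.97056214   12.        ]
[[ 0.906  0.424 -0.   ]
 [ 0.424 -0.906  0.002]
 [ 0.    -0.002 -1.   ]]
```

The stand centre is (505.9,166.4), and its long axis is turned 15.1° anticlockwise. The seats predicted from that match the measured ball and stick. The lens is at (629.5,-165.6,93), with its y axis about 4° off world y. I'll fly to above the knob, turning in stages so the last joint stays in range.

```bash
cat >> h.py <<'E'
def row(p,z,y):
    "row (fractions) from measured pose to TCP p with tool z and tool y axes"
    s=get_state(); R0=R.from_quat(s['tcp_rot']); z=np.array(z,float);z/=np.linalg.norm(z)
    y=np.array(y,float); y-=z*(y@z); y/=np.linalg.norm(y)
    Rt=R.from_matrix(np.stack([np.cross(y,z),y,z],1))
    t=R0.inv().apply(np.array(p)-s['position'])/600; w=(R0.inv()*Rt).as_rotvec()/(np.pi/2)
    print('row',np.r_[t,w].round(4),'j',np.degrees(s['joints']).round(1),'pos',s['position'].round(1),'F',s['force'].round(1),'gap',round(s['finger_gap'],1),'t',s['clock'])
def az(d): d=np.radians(d); return [np.cos(d),np.sin(d),0]
E
python3 -c "
from h import *
row((505.9,166.4,250),(0,0,-1),az(25.1))"
```

```text
row [ 8.8110e-01 -8.5140e-01  5.7000e-03 -7.0000e-04 -9.0000e-04 -1.0002e+00] j [-72.9  18.    2.6  74.7  -0.   82. ] pos [ 243.6 -520.4  252.5] F [0.3 0.7 0.3] gap 85.3 t 0.1
```

Call:
carry_out(
  rows=[
    [0.881,-0.851,0.006,0,0,-1],
    [0.881,-0.851,0.006,0,0,-1],
    [0.881,-0.851,0.006,0,0,-1],
    [0.881,-0.851,0.006,0,0,-1],
    [0.881,-0.851,0.006,0,0,-1],
    [0.881,-0.851,0.006,0,0,-1],
    [0.881,-0.851,0.006,0,0,-1],
    [0.881,-0.851,0.006,0,0,-1],
    [0.881,-0.851,0.006,0,0,-1],
    [0.881,-0.851,0.006,0,0,-1],
    [0.881,-0.851,0.006,0,0,-1],
    [0.881,-0.851,0.006,0,0,-1],
  ],
  fingers=-1,
  newtons=60,
)

```text
clock: 1.6
position: [506.3, 168.3, 249.2]
tcp_rot: [0.536, 0.844, -0.0, -0.0]
force: [0.9, -0.9, -0.1]
finger_gap: 85.2
grip_force: 0.0
```

```bash
python3 -c "
from h import *
row((505.9,166.4,200),(0,0,-1),az(110))"
```

```text
row [-2.600e-03 -1.800e-03  8.200e-02 -2.000e-04 -2.000e-04 -9.424e-01] j [ 9.8 13.4 -4.  72.6 -0.  74.6] pos [506.3 168.3 249.2] F [ 0.9 -0.9 -0.1] gap 85.2 t 1.6
```

Call:
carry_out(
  rows=[
    [-0.003,-0.002,0.082,0,0,-0.944],
    [-0.003,-0.002,0.082,0,0,-0.944],
    [-0.003,-0.002,0.082,0,0,-0.944],
    [-0.003,-0.002,0.082,0,0,-0.944],
    [-0.003,-0.002,0.082,0,0,-0.944],
    [-0.003,-0.002,0.082,0,0,-0.944],
    [-0.003,-0.002,0.082,0,0,-0.944],
    [-0.003,-0.002,0.082,0,0,-0.944],
    [-0.003,-0.002,0.082,0,0,-0.944],
  ],
)

```text
clock: 2.72
position: [505.4, 163.5, 200.1]
tcp_rot: [-0.173, 0.985, -0.0, -0.0]
force: [0.4, 0.4, -0.1]
finger_gap: 85.6
grip_force: 0.0
```

```bash
python3 -c "
from h import *
row((505.9,166.4,150),(0,0,-1),az(195.1))"
```

```text
row [-2.400e-03  4.200e-03  8.340e-02  4.000e-04 -4.000e-04 -9.462e-01] j [  9.3  14.4  -9.7  65.9  -0.  -10.7] pos [505.4 163.5 200.1] F [ 0.4  0.4 -0.1] gap 85.6 t 2.725
```

Call:
carry_out(
  rows=[
    [-0.002,0.004,0.083,0,0,-0.946],
    [-0.002,0.004,0.083,0,0,-0.946],
    [-0.002,0.004,0.083,0,0,-0.946],
    [-0.002,0.004,0.083,0,0,-0.946],
    [-0.002,0.004,0.083,0,0,-0.946],
    [-0.002,0.004,0.083,0,0,-0.946],
    [-0.002,0.004,0.083,0,0,-0.946],
    [-0.002,0.004,0.083,0,0,-0.946],
    [-0.002,0.004,0.083,0,0,-0.946],
    [-0.002,0.004,0.083,0,0,-0.946],
  ],
)

```text
clock: 3.98
position: [505.9, 166.2, 150.5]
tcp_rot: [0.793, -0.609, -0.0, 0.0]
force: [-0.4, -0.0, 0.4]
finger_gap: 85.1
grip_force: 0.0
```

```bash
python3 -c "
from h import *
row((505.9,166.4,74),(0,0,-1),az(195.1))
p,d=camera('top');P=cloud('top',d)
np.savez('t2.npz',p=p,d=d)
q,d2=camera('scene');np.savez('s2.npz',p=q,d=d2)
A=cv2.resize(q[140:260,270:390],(500,500),interpolation=3);cv2.imwrite('pics/D.png',A[:,:,::-1])
row((505.9,166.4,74),(0,0,-1),az(195.1))"
```

```text
row [-3.000e-04 -1.000e-04  1.276e-01  2.000e-04 -0.000e+00 -1.800e-03] j [  9.6  16.4 -14.3  59.3  -0.  -95.4] pos [505.9 166.2 150.5] F [-0.4 -0.   0.4] gap 85.1 t 3.975
row [-3.000e-04  1.000e-04  1.277e-01  1.000e-04 -0.000e+00 -7.000e-04] j [  9.6  16.4 -14.3  59.3  -0.  -95.5] pos [506.  166.2 150.6] F [ 0.3 -0.2 -0.5] gap 85.3 t 4.075
```

View pics/D.png

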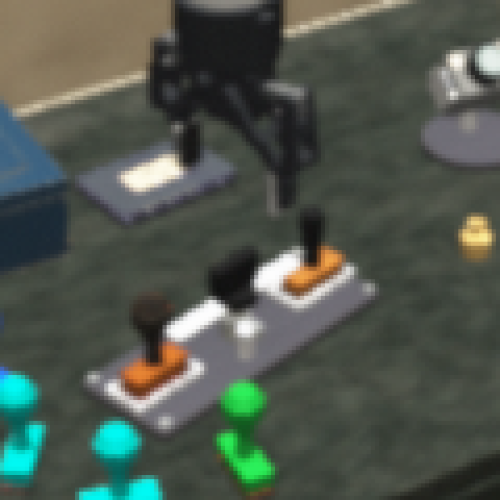

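The open fingers straddle the knob (knob at (235,280), fingers at (188,145) and (285,190)). I'll go down and close.

Call:
carry_out(
  rows=[
    [0,0,0.06,0,0,-0.001],
    [0,0,0.1,0,0,-0.001],
    [0,0,0.1275,0,0,-0.001],
    [0,0,0.1275,0,0,-0.001],
  ],
)

```text
clock: 4.58
position: [504.8, 166.0, 72.9]
tcp_rot: [0.794, -0.607, -0.001, 0.001]
force: [0.0, -0.3, 0.4]
finger_gap: 85.5
grip_force: 0.0
```

Call:
carry_out(
  rows=[
    [0,0,0,0,0,0],
    [0,0,0,0,0,0],
    [0,0,0,0,0,0],
    [0,0,0,0,0,0],
    [0,0,0,0,0,0],
    [0,0,0,0,0,0],
  ],
  fingers=1,
  newtons=50,
)

```text
clock: 5.32
position: [505.9, 166.2, 74.3]
tcp_rot: [0.795, -0.607, -0.0, 0.0]
force: [-2.2, -1.4, 2.7]
finger_gap: 10.9
grip_force: 51.6
```

```bash
python3 -c "
from h import *
row((505.9,166.4,66.5),(0,0,-1),az(195.1)); print(get_state()['grip_force'],get_state()['torque'])"
```

```text
row [-0.0003 -0.0002  0.013   0.0001 -0.0001  0.0019] j [  9.5  20.4 -20.5  49.1  -0.  -95.7] pos [505.9 166.2  74.3] F [-2.2 -1.4  2.7] gap 10.9 t 5.325
51.615141215734184 [-0.1142497   0.39202734 -0.00955159]
```

Call:
carry_out(
  rows=[
    [0,0,0.005,0,0,0],
    [0,0,0.01,0,0,0],
    [0,0,0.013,0,0,0],
    [0,0,0.013,0,0,0],
    [0,0,0.013,0,0,0],
  ],
)

```text
clock: 5.95
position: [506.1, 166.3, 68.3]
tcp_rot: [0.795, -0.607, 0.0, -0.0]
force: [-6.8, -1.6, 19.7]
finger_gap: 11.1
grip_force: 54.7
```

Force is 20 N after only 6 mm of travel, so I'll check how far the knob really went down from the bar's shift in the scene view.

```bash
python3 -c "
from h import *
a=np.load('s2.npz')['p'];a0=np.load('scene.npz')['p'];b,_=camera('scene');np.savez('s3.npz',p=b)
row((505.9,166.4,66.5),(0,0,-1),az(195.1))
g=lambda im,x0,x1,y0,y1: cv2.cvtColor(im[y0:y1,x0:x1],cv2.COLOR_RGB2GRAY).astype(np.float32)
for nm,roi in (('barL',(310,323,209,224)),('barR',(333,342,198,212)),('foot',(296,318,220,238))):
    print(nm,[cv2.phaseCorrelate(g(x,*roi),g(b,*roi),cv2.createHanningWindow((roi[1]-roi[0],roi[3]-roi[2]),5)) for x in(a0,a)])
K,Rm,t=cal('scene')
for y in(40,-40):
  for z in (48,40):
    w=np.array([505.9-.261*y,166.4+.965*y,z]);c=K@(Rm@w+t);print(y,z,(c[:2]/c[2]).round(2))
A=np.hstack([cv2.resize(x[185:240,285:365],(400,275),interpolation=3) for x in(a,b)]);cv2.imwrite('pics/E.png',A[:,:,::-1])
"
```

```text
row [-0.0003  0.0002  0.0029 -0.0006 -0.0002  0.002 ] j [  9.6  20.7 -21.   48.2  -0.  -95.7] pos [506.1 166.2  68.2] F [-7.  -0.9 19.8] gap 11.2 t 6.0
barL [((0.6438683494560502, 1.4818185787998663), 1.075265654987759), ((0.7087967666989998, 1.4330091128428721), 1.039846534729004)]
barR [((0.5714836725424353, 1.1181469509784945), 1.1862469037373862), ((0.5395454150855641, 1.1701494774571044), 1.2137601093009667)]
foot [((-0.07052686012902676, 0.1518056124689764), 1.0678629930372592), ((-0.03353067571601542, 0.09179163167743987), 1.0151511750839375)]
40 48 [317.22 215.43]
40 40 [317.31 217.51]
-40 48 [334.9  204.52]
-40 40 [334.93 206.57]
```

View pics/E.png

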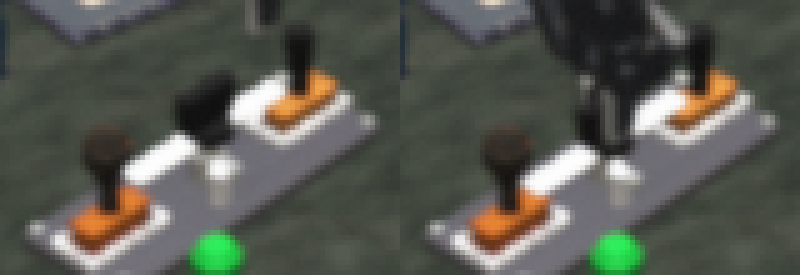

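The right panel shows the knob gripped and the bar lowered. I'll measure the shift at the bar's edges for a better number, and locate the white post at (220,165).

```bash
python3 -c "
from h import *
a=np.load('s2.npz')['p'].astype(int).sum(2)/3;b=np.load('s3.npz')['p'].astype(int).sum(2)/3
for u in (312,314,316,318,320,335,337,339):
    v0,v1=(206,226) if u<330 else (196,216)
    print(u,a[v0:v1,u].astype(int),b[v0:v1,u].astype(int))
print(tri(sA(265,425),sB(203,350)), ray('top',*sB(203,350),20))
"
```

```text
312 [ 74  71  67  64  62  61  62  64  63  72 138 229 249 252 248 208 143 132
 134 129] [ 73  73  69  66  63  61  62  65  64  62  67  95 159 234 250 252 250 222
 164 131]
314 [ 72  71  69  68  67  66  65  67  93 171 235 250 253 252 238 175 124 119
 123 114] [ 71  72  70  68  67  67  66  64  65  72 100 161 235 251 253 252 242 191
 137 116]
316 [ 71  71  69  71  72  71  72 105 194 247 252 253 251 232 165 121 112 112
 114 131] [ 71  70  71  72  74  70  70  74  82 121 194 240 251 253 252 238 174 122
 113 131]
318 [ 67  65  64  72  73  78 116 197 245 253 253 248 212 142 115 110 112 111
 112 115] [ 67  65  67  72  73  72  76  89 129 208 248 253 253 251 228 159 119 111
 113 115]
320 [ 36  34  36  40  49 123 227 250 253 253 245 199 134 112 111 111 112 112
 113 112] [ 53  42  36  40  42  47  56 108 202 247 253 253 248 210 140 114 112 113
 113 112]
335 [ 60  64  68  73  71  77 140 230 250 253 253 248 243 235 202 147 117 112
 112 112] [ 28  26  27  26  27  34  57  94 160 233 250 253 252 244 208 147 117 112
 111 112]
337 [ 59  61  66  73 101 178 236 250 252 250 232 211 175 165 201 195 153 121
 112 112] [ 26  28  26  26  39  65 113 185 237 251 252 250 230 188 202 196 155 120
 112 113]
339 [ 64  64  71  90 152 231 250 252 247 215 164 116  84  78 134 205 202 157
 120 114] [ 34  37  48  75 103 112 149 228 250 252 247 207 123  85 135 206 202 156
 122 115]
(array([479.8, 173.2,  35.5]), np.float64(1.0)) [480.24504381 172.97534053  20.        ]
```

The bar's edges moved about 2 px, which is roughly 8 mm, so the knob is fully down. I'll ease off slightly and turn clockwise 66°.

Call:
carry_out(
  rows=[
    [0,0,-0.001,0,0,0.05],
    [0,0,-0.001,0,0,0.13],
    [0,0,-0.001,0,0,0.22],
    [0,0,-0.001,0,0,0.31],
    [0,0,-0.001,0,0,0.4],
    [0,0,-0.001,0,0,0.48],
    [0,0,-0.001,0,0,0.56],
    [0,0,-0.001,0,0,0.64],
    [0,0,-0.001,0,0,0.7],
    [0,0,-0.001,0,0,0.735],
    [0,0,-0.001,0,0,0.735],
  ],
)

```text
clock: 7.38
position: [504.1, 166.8, 68.3]
tcp_rot: [-0.335, 0.942, 0.001, -0.001]
force: [-11.3, 0.9, 20.4]
finger_gap: 10.9
grip_force: 55.8
```

```bash
python3 -c "
from h import *
s=get_state();print(s['torque'],s['force'])
T=R.from_quat(s['tcp_rot']).as_matrix();print(np.degrees(np.arctan2(T[1,1],T[0,1])))
row((505.9,166.4,74),(0,0,-1),az(129.1))"
```

```text
[ 0.08775282  2.55514632 -0.01905929] [-11.31594889   0.871108    20.36657211]
129.14629412499684
row [-0.0019 -0.0024 -0.0096  0.0016 -0.0009  0.0005] j [  9.6  20.7 -21.   48.4   0.1 -29.6] pos [504.1 166.8  68.3] F [-11.3   0.9  20.4] gap 10.9 t 7.375
```

Call:
carry_out(
  rows=[
    [0,0,-0.004,0,0,0],
    [0,0,-0.008,0,0,0],
    [0,0,-0.008,0,0,0],
  ],
)

```text
clock: 7.75
position: [503.9, 166.7, 71.2]
tcp_rot: [-0.335, 0.942, 0.001, -0.002]
force: [-6.2, 0.6, 4.9]
finger_gap: 10.8
grip_force: 52.6
```

Call:
carry_out(
  rows=[
    [0,0,0,0,0,0],
    [0,0,0,0,0,0],
    [0,0,0,0,0,0],
    [0,0,0,0,0,0],
    [0,0,0,0,0,0],
  ],
  fingers=-1,
)

```text
clock: 8.38
position: [505.9, 166.2, 71.5]
tcp_rot: [-0.335, 0.942, 0.0, -0.0]
force: [-0.2, 0.1, -0.1]
finger_gap: 85.5
grip_force: 0.0
```

Call:
carry_out(
  rows=[
    [0,0,-0.06,0,0,0],
    [0,0,-0.12,0,0,0],
    [0,0,-0.12,0,0,0],
  ],
)

```text
clock: 8.75
position: [508.2, 166.7, 146.7]
tcp_rot: [-0.335, 0.942, -0.001, 0.003]
force: [-0.7, 0.4, 0.1]
finger_gap: 85.8
grip_force: 0.0
```

```bash
python3 -c "
from h import *
row((483.9,248.3,150),(0,0,-1),az(105.1))
b,d=camera('scene');np.savez('s4.npz',p=b)
A=cv2.resize(b[185:240,285:365],(640,440),interpolation=3);cv2.imwrite('pics/F.png',A[:,:,::-1])
"
```

```text
row [-0.0545  0.1311 -0.0056 -0.0012  0.0036  0.267 ] j [  9.6  16.5 -14.7  58.4  -0.  -29.6] pos [508.2 166.7 146.7] F [-0.7  0.4  0.1] gap 85.8 t 8.75
```

View pics/F.png

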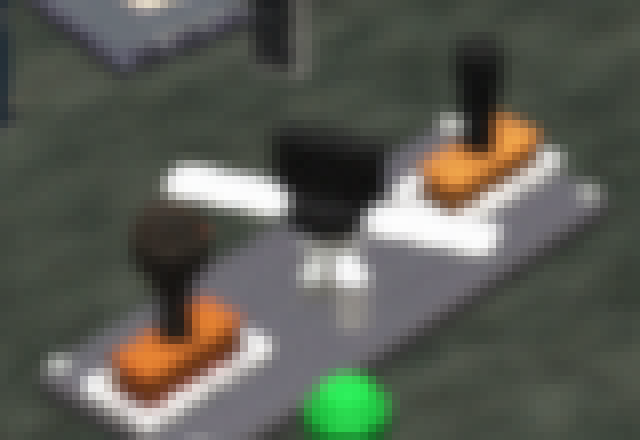

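The knob is up again with its bar turned clear of both feet. The round-topped stamp is still in its seat at (180,300). I'll move above it and grip the foot along its long side (52 mm), where flat faces give a firm hold.

Call:
carry_out(
  rows=[
    [-0.0545,0.131,-0.006,0,0,0.267],
    [-0.0545,0.131,-0.006,0,0,0.267],
    [-0.0545,0.131,-0.006,0,0,0.267],
    [-0.0545,0.131,-0.006,0,0,0.267],
    [-0.0545,0.131,-0.006,0,0,0.267],
  ],
)

```text
clock: 9.43
position: [481.4, 247.5, 146.5]
tcp_rot: [-0.132, 0.991, -0.0, -0.001]
force: [0.5, 0.9, -0.7]
finger_gap: 85.3
grip_force: 0.0
```

```bash
python3 -c "
from h import *
row((483.9,248.3,44),(0,0,-1),az(105.1))
q,d=camera('scene');np.savez('s5.npz',p=q,d=d)
# foot top height: orange pixels before (scene.npz) by depth
a=np.load('scene.npz')
P=cloud('scene',a['d']);p=a['p'].astype(int);m=(p[...,0]>p[...,2]+70)
m[:, :295]=0;m[:,320:]=0;m[:215]=0;m[240:]=0
print(m.sum(),np.percentile(P[m],[5,50,80,95],axis=0).round(1))
row((483.9,248.3,44),(0,0,-1),az(105.1))
"
```

```text
row [-4.600e-03  3.000e-04  1.708e-01 -1.000e-04 -9.000e-04  4.000e-04] j [ 18.7  17.5 -13.4  59.2  -0.    3.6] pos [481.4 247.5 146.5] F [ 0.5  0.9 -0.7] gap 85.3 t 9.425
99 [[466.4 230.3  22.4]
 [475.8 255.8  32. ]
 [482.3 269.2  33.5]
 [487.9 276.2  36.4]]
row [-4.300e-03  5.000e-04  1.712e-01 -1.000e-04 -7.000e-04  1.000e-04] j [ 18.7  17.5 -13.4  59.2  -0.    3.6] pos [481.6 247.4 146.7] F [-0.6  0.4 -0.8] gap 85.2 t 9.475
```

Call:
carry_out(
  rows=[
    [-0.0043,0.0005,0.08,0,-0.0007,0],
    [-0.0043,0.0005,0.14,0,-0.0007,0],
    [-0.0043,0.0005,0.155,0,-0.0007,0],
    [-0.0043,0.0005,0.163,0,-0.0007,0],
    [-0.0043,0.0005,0.168,0,-0.0007,0],
    [-0.0043,0.0005,0.168,0,-0.0007,0],
  ],
)

```text
clock: 10.22
position: [485.0, 249.0, 47.5]
tcp_rot: [-0.131, 0.991, 0.0, 0.001]
force: [-0.0, 0.2, 0.4]
finger_gap: 85.6
grip_force: 0.0
```

```bash
python3 -c "
from h import *
row((483.9,248.3,42.5),(0,0,-1),az(105.1))
"
```

```text
row [ 0.0021 -0.0007  0.0083 -0.      0.0018 -0.0001] j [ 18.7  23.2 -20.6  46.   -0.    3.7] pos [485.  249.   47.5] F [-0.   0.2  0.4] gap 85.6 t 10.225
```

Call:
carry_out(
  rows=[
    [0.001,0,0.003,0,0.001,0],
    [0.001,0,0.006,0,0.001,0],
    [0.001,0,0.008,0,0.001,0],
    [0.001,0,0.008,0,0.001,0],
  ],
)

```text
clock: 10.72
position: [483.7, 248.8, 41.9]
tcp_rot: [-0.131, 0.991, 0.0, -0.0]
force: [-0.3, 1.1, 1.5]
finger_gap: 85.5
grip_force: 0.0
```

Call:
carry_out(
  rows=[
    [0,0,0,0,0,0],
    [0,0,0,0,0,0],
    [0,0,0,0,0,0],
    [0,0,0,0,0,0],
    [0,0,0,0,0,0],
  ],
  fingers=1,
  newtons=60,
)

```text
clock: 11.35
position: [484.0, 248.7, 42.1]
tcp_rot: [-0.131, 0.991, -0.0, 0.0]
force: [-0.9, 0.1, 4.6]
finger_gap: 49.9
grip_force: 62.8
```

Call:
carry_out(
  rows=[
    [0,0,-0.02,0,0,0],
    [0,0,-0.05,0,0,0],
    [0,0,-0.1,0,0,0],
    [0,0,-0.15,0,0,0],
    [0,0,-0.2,0,0,0],
    [0,0,-0.25,0,0,0],
    [0,0,-0.3,0,0,0],
    [0,0,-0.3,0,0,0],
    [0,0,-0.3,0,0,0],
  ],
)

```text
clock: 12.48
position: [483.2, 248.5, 220.9]
tcp_rot: [-0.131, 0.991, -0.0, -0.001]
force: [0.1, 0.9, -1.2]
finger_gap: 50.1
grip_force: 62.5
```

```bash
python3 -c "
from h import *
q,d=camera('scene');np.savez('s6.npz',p=q,d=d)
A=cv2.resize(q[130:250,270:390],(600,600),interpolation=3);cv2.imwrite('pics/G.png',A[:,:,::-1])
cz=np.array([-np.cos(np.radians(50))*np.cos(np.radians(4)),np.cos(np.radians(50))*np.sin(np.radians(4)),np.sin(np.radians(50))])
L=np.array([629.5,-165.6,93.2])
# sole was at z=12, TCP at 42.1 -> TCP 30 above the sole
tgt=L+cz*130;print(tgt)
row(tgt+np.array([-60,0,40]),-cz,az(86))
row(tgt,-cz,az(86))
"
```

```text
[ 546.14116452 -159.77098239  192.78577761]
row [ 0.172  -0.6582 -0.02    0.0736 -0.442   0.2036] j [18.8 15.2 -5.7 69.2 -0.   3.7] pos [482.9 248.4 220.4] F [-1.3  0.1 -1.6] gap 50.1 t 12.525
row [ 0.0752 -0.6843  0.0464  0.0736 -0.442   0.2036] j [18.8 15.2 -5.7 69.2 -0.   3.7] pos [482.9 248.4 220.4] F [-1.3  0.1 -1.6] gap 50.1 t 12.525
```

View pics/G.png

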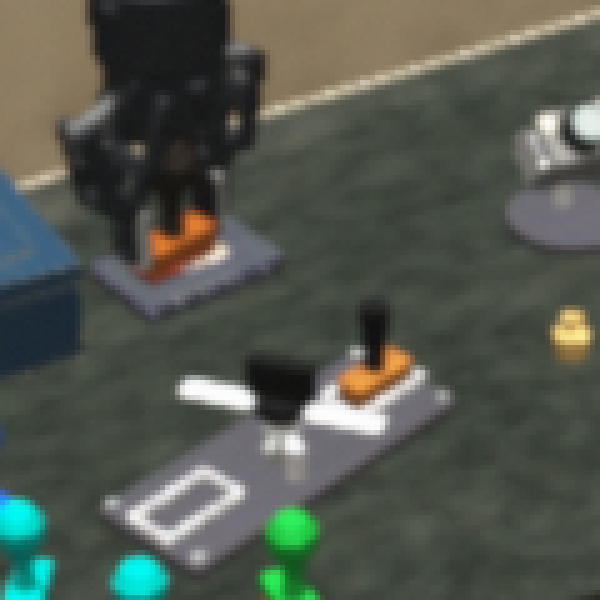

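The stamp is held squarely by its foot at (180,245), the left seat is empty, and the stick stamp is still seated. I'll move to a pose just short of the camera.

Call:
carry_out(
  rows=[
    [0.172,-0.658,-0.02,0.0736,-0.442,0.2036],
    [0.172,-0.658,-0.02,0.0736,-0.442,0.2036],
    [0.172,-0.658,-0.02,0.0736,-0.442,0.2036],
    [0.172,-0.658,-0.02,0.0736,-0.442,0.2036],
    [0.172,-0.658,-0.02,0.0736,-0.442,0.2036],
    [0.172,-0.658,-0.02,0.0736,-0.442,0.2036],
    [0.172,-0.658,-0.02,0.0736,-0.442,0.2036],
    [0.172,-0.658,-0.02,0.0736,-0.442,0.2036],
    [0.172,-0.658,-0.02,0.0736,-0.442,0.2036],
    [0.172,-0.658,-0.02,0.0736,-0.442,0.2036],
    [0.172,-0.658,-0.02,0.0736,-0.442,0.2036],
  ],
)

```text
clock: 13.9
position: [486.9, -158.0, 233.6]
tcp_rot: [0.032, 0.939, -0.011, 0.343]
force: [-0.5, -0.6, -0.5]
finger_gap: 50.2
grip_force: 62.8
```

```bash
python3 -c "
from h import *
cz=np.array([-np.cos(np.radians(50))*np.cos(np.radians(4)),np.cos(np.radians(50))*np.sin(np.radians(4)),np.sin(np.radians(50))])
L=np.array([629.5,-165.6,93.2])
row(L+cz*130,-cz,az(86))
"
```

```text
row [-0.0317  0.0036  0.1156  0.0015  0.0012  0.0006] j [-38.9 -13.7 -46.5  22.7  21.8 -28.2] pos [ 486.9 -158.   233.6] F [-0.5 -0.6 -0.5] gap 50.2 t 13.9
```

Call:
carry_out(
  rows=[
    [-0.016,0.002,0.05,0.001,0.001,0],
    [-0.025,0.003,0.09,0.001,0.001,0],
    [-0.0317,0.0036,0.1156,0.0015,0.001,0],
    [-0.0317,0.0036,0.1156,0.0015,0.001,0],
    [-0.0317,0.0036,0.1156,0.0015,0.001,0],
    [-0.0317,0.0036,0.1156,0.0015,0.001,0],
  ],
)

```text
clock: 14.65
position: [546.0, -161.2, 193.7]
tcp_rot: [0.033, 0.939, -0.013, 0.342]
force: [0.3, -0.5, -1.8]
finger_gap: 50.4
grip_force: 62.8
```

```bash
python3 -c "
from h import *
cz=np.array([-np.cos(np.radians(50))*np.cos(np.radians(4)),np.cos(np.radians(50))*np.sin(np.radians(4)),np.sin(np.radians(50))])
L=np.array([629.5,-165.6,93.2])
q,d=camera('scene');t,_=camera('top');np.savez('s7.npz',p=q,d=d)
A=np.hstack([cv2.resize(q[105:190,340:425],(400,400),interpolation=3),cv2.resize(t[120:190,390:460],(400,400),interpolation=3)]);cv2.imwrite('pics/H.png',A[:,:,::-1])
row(L+cz*130,-cz,az(86))
# predicted sole corners
s=get_state();T=R.from_quat(s['tcp_rot'])
for n in('scene','top'):
  K,Rm,tt=cal(n)
  for c in((-11,-26,30),(-11,26,30),(11,26,30),(11,-26,30)):
    c=K@(Rm@(s['position']+T.apply(c))+tt);c=c[:2]/c[2]
    print(n,((c-[340,105])*400/85 if n=='scene' else (c-[390,120])*400/70+[400,0]).round())
"
```

```text
row [ 0.0011  0.0028  0.0012 -0.0014  0.0009 -0.0003] j [-33.6  -4.2 -45.8  12.1  18.5 -23.5] pos [ 546.1 -161.4  193.7] F [ 0.1  0.3 -0.9] gap 50.1 t 14.75
scene [305. 151.]
scene [245. 167.]
scene [257. 194.]
scene [317. 177.]
top [716. 325.]
top [601. 314.]
top [591. 355.]
top [704. 365.]
```

View pics/H.png

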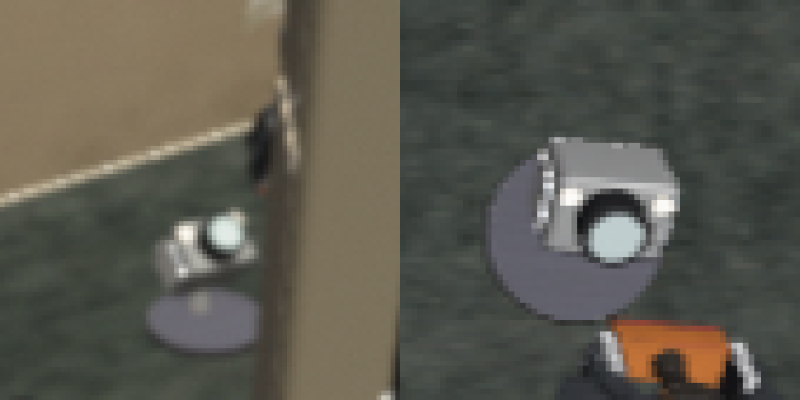

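In the top view (right panel) the foot's front edge runs from (610,320) to (728,328), parallel to the camera's lights at (570,197) and (664,205). That puts the foot square, roughly 4 mm off centre toward -y. I'll nudge it and let it settle.

Call:
carry_out(
  rows=[
    [0.001,0.006,0.001,0,0,0],
    [0.001,0.006,0.001,0,0,0],
    [0.001,0.006,0.001,0,0,0],
    [0.001,0.006,0.001,0,0,0],
    [0.001,0.006,0.001,0,0,0],
    [0.001,0.006,0.001,0,0,0],
    [0.001,0.006,0.001,0,0,0],
    [0.001,0.006,0.001,0,0,0],
  ],
)

```text
clock: 15.75
position: [546.3, -157.7, 192.2]
tcp_rot: [0.033, 0.939, -0.013, 0.342]
force: [0.1, -1.1, -1.3]
finger_gap: 50.4
grip_force: 62.8
```

```bash
python3 -c "
from h import *
s=get_state();print(s['position'],s['grip_force'],s['finger_gap'],abs(s['dq']).max())
print(close_job())"
```

```text
[ 546.32314656 -157.73908978  192.21357185] 62.80632734298706 50.439198378377796 0.001848437340584134
the job is handed in; nothing more can be done
None
```

I handed the job in at about 16 s: the knob is turned and back up, and the gripper is holding the round-topped stamp about 10 cm in front of the lens, square and level by my measurements; no verdict came back.

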